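# Re-peg the stay of a relay test chamber's door

## Robot

A 7-joint arm with a two-finger parallel gripper is mounted at the origin on the work surface. World frame = base frame: x ahead of the robot, y to its left, z up, the work surface at z = 0. Lengths are in m, angles in degrees, forces in N, time in s.
With the tool pointing down it reaches from about 0.425 to 0.95 m from the base axis. Payload 16.7 kg.
Tool frame: the origin (TCP) lies at the very end of the fingers, on their centre line; the grasp point (between the pads) lies 19 mm behind it; z points along the fingers, x is the direction in which the jaws open and shut, and the axes are right-handed (so a half turn about z gives the same grasp; the last joint's range is limited). The gripper opens to 94 mm and grips with 3 to 60 N. Pads are 16 mm wide; open, the fingers measure 119 mm over their backs; the gripper's body (75 mm by 177 mm) begins 78 mm behind the grasp point.
Start: joints at [64.143, 24.414, 4.234, 92.017, -1.954, 63.644, -3.845], TCP at [0.201, -0.644, 0.205] pointing down, gripper open.
Joint ranges: [-163.25, 163.25], [-28.42, 122.38], [-70.27, 78.77], [12.13, 141.07], [-58.53, 238.53], [9.26, 117.41], [-156.51, 156.51]. Speed limits (degrees/s): [108.29, 108.29, 136.94, 136.94, 172.46, 172.46, 172.46].

## Interface

Orientations are given as [roll, pitch, yaw] about the fixed x, y, z axes, in that order (R = Rz(yaw) Ry(pitch) Rx(roll)).
In Python, from bench import env gives the robot as it stands.
- The arm moves only by the shell command python3 -m creep 'ROWS' [FORCE]. ROWS is JSON, one flat list of numbers, 7 for each row, row after row: the shift along the tool's x, y, z in cm, then the turn, a rotation vector about the tool's x, y, z in rad, then the gripper command: -1 is shut, 1 is fully open, values between are in proportion. In form: [x, y, z, wx, wy, wz, jaw, x, y, z, wx, wy, wz, jaw, ...]. A call has 1 to 10 rows; each row is the pose to reach, as a shift and turn from the pose measured when the call began, along the tool's axes at that moment; what a row does not reach only later rows make up. A row lasts 1/12 s, in which the tool goes at most 41.7 mm and 7.16 degrees, less where a joint would pass 70% of its speed; a pose out of reach is approached as far as the arm can. A call with a gripper value outside its range is refused whole. The fingers move at their own pace and stop on an object; FORCE is the grip in N (left out, the last holds). Time passes only in rows, so rows that repeat a pose let the fingers close. It gives the time, the measured TCP pose, the force and the opening at its end, in the units of the state.
- env.read_state(): the state, without advancing time (a new reading comes with each control period).
- env.snapshot(name): name is "scene" or "side" or "wrist"; returns the picture (384x512x3 uint8, red, green, blue); there is no depth.
- env.get_calibration(name): a dict with "fx", "fy", "cx", "cy" (pixels), "extrinsics" (4x4, takes a point from camera to world coordinates); the wrist camera has in their place "T_tool_cam" (4x4, takes a point from camera to tool coordinates, whose origin is the TCP and whose axes are the tool frame's). Camera axes: x right, y down, z forward; pixel columns grow to the right and rows downward; lengths in m; the calibration is good to about 2 mm. A picture is of the moment at which its call begins: read the wrist's pose just before it. get_calibration takes no time and is no camera call.
- env.sign_off(): hands the job in, once; it reports no verdict.
Trained networks look in the newest picture that a camera, given by its name, has taken for a name from the list of things; names that differ only in an ending like _2 or _b are one class to them, and where a whole thing is asked for, a point or a joint stands for the part that bears it (a point fixed in the world has none). Each returns a list of dicts, best first, with "score" (0 to 1); they miss things now and then, are a little off and sometimes report something else, mostly with a low value. They report only what shows in the picture. A call takes as long as a camera call.
- env.look_for(camera, thing): "centre" ([x, y, z] in m, in the coordinates of the camera as it stood for that picture, good to about 4 mm: the middle of the surface that is visible of it).
The state is a dict: "t": time; "qpos": joint angles; "qd": joint speeds; "joint_efforts": joint torques, N m; "position": TCP position; "eef_rot": TCP orientation; "wrist_force": force on the tool from outside, world axes, zero at the start; "wrist_torque": the same for the moment, N m; "width": finger opening in m.
Only numpy, scipy, OpenCV 4.12 (cv2) and the standard library are available. Lean on these libraries where they do the work, as an engineer would, in place of code of your own. Each camera call takes 0.05 s, during which the arm holds its last target. There are 200 camera calls.

## Task

The sprung door of the relay test chamber is shut and its stay bar sits on the roof with the pin standing in the bar's long slot. Lift the stay off the pin by its red knob, draw the door open with it, and lower the last round hole (the one next to the knob) over the pin so that the bar lies flat on the roof, fully home, and holds the door open when you let go. Be gentle: feel for the pin rather than forcing the bar against it, and leave everything else where it stands.

Things in the scene. Friction and masses are not known exactly. Their poses are not given: they have to be found in the camera images.
- chamber: Grey sheet-metal box fixed to the bench, 260 x 260 mm, 110 mm high, with a flat roof; origin at the centre of its underside, z up, its open front faces its own -x. Two small brass adapters stand on the roof at about y = +85 mm.
- pin_plate (a point): Middle of the dark slotted plate flush with the roof, at chamber x = -64, y = -45, z = 110 mm; chamber's axes. On it stands a brass pin, 10 mm in diameter, 10 mm tall, tip barely chamfered. The pin is clamped anywhere up to 10 mm either way of this point along x (not measured: find it by feel, or roughly by eye); its y is exact. The pin does not move.
- door (a joint): Blue framed clear door on the chamber's front, 225 mm wide, 110 mm high (level with the roof), 16 mm thick: opening angle in rad, 0 = shut. Hinge axis vertical at chamber x = -139, y = +115 mm; shut, it runs from there to chamber -y; its free end swings out to chamber -x. A spring pulls it shut: 1 N at the stay's pivot when shut, 4 N at the last hole, where it reads 0.5 to 0.67.
- stay: Loose aluminium bar 230 x 24 x 6 mm, 0.12 to 0.2 kg; origin at its underside under the pivot eye, x along the bar to the knob, z up. Along x: slot from 58 to 92 mm (12.5 mm wide), round 12 mm holes at 105, 135, 165 mm, knob at 200 mm. At the start it lies flat on the roof along chamber x, the pin somewhere in the slot. Raising the knob end 40 mm clears the pin at the slot.
- stay_pivot (a point): Pivot eye of the stay, underside, same point as the stay's origin: an 11 mm hole captive on an 8 mm headed post on the door's top edge, 160 mm from the hinge axis, mid-thickness of the door (post at chamber x = -139, y = -45 mm when shut). The bar turns freely there and its knob end can be lifted; it does not come off.
- stay_knob (a point): Centre of the red plastic ball knob on the stay: 26 mm in diameter, on a 12 mm stem, its centre 30 mm above the bar's underside (so 30 mm above the roof when the bar lies flat). Axes as the stay's.
- stay_hole (a point): Last round hole of the stay, 12 mm in diameter, 35 mm from the knob: its centre at the bar's underside. Axes as the stay's.
- stay_slot (a point): Middle of the long slot at the bar's underside. Axes as the stay's.
- switch_panel: Bystander: cracked cream plastic rocker switch panel, 70 x 150 x 85 mm high; origin under its centre.
- test_block: Bystander: orange polycarbonate test block, 60 x 90 x 51 mm high; origin under its centre.
- adapter_a: Bystander: upright brass banana plug adapter, 18 mm in diameter, 44 mm tall, on the chamber's roof; origin under its centre.
- adapter_b: Bystander: second such brass adapter on the chamber's roof.
- probe_holder: Bystander: black rubber-footed probe holder with two upright probes, 80 x 120 mm, 113 mm high; origin under its centre.
- insulator: Bystander: squat green glass insulator, 80 mm in diameter, 66 mm tall; origin under its centre.

How it is judged:
By the outcome, as a careful person would: the job done as asked, in the order asked, and still so for the second after the job is handed in, with the robot touching nothing.
It also fails if it takes over 45 s, if anything falls off the work surface, if the arm or the gripper's body presses on something with over 40 N, if the wrist force passes 120 N, or if a joint passes its speed limit or range.

## Working session

There is one attempt and no reset: what is moved stays moved. The work goes in short steps, Python scripts to look and compute and a shell command to move; the robot and the scene stay as the last step left them, time stands still between calls to the robot, and variables do not carry over. Pictures are saved under pics/ and viewed, about 8 in all and at most 12, crops included, and the job is handed in when it is done.

```bash
mkdir -p pics; ls; cat > h.py <<'E'
import numpy as np, cv2
from bench import env
from scipy.spatial.transform import Rotation as R
def tool():
    s=env.read_state(); T=np.eye(4); T[:3,:3]=R.from_euler('xyz',s['eef_rot'],degrees=True).as_matrix(); T[:3,3]=s['position']; return s,T
def snap(cam,name):
    s,T=tool(); im=env.snapshot(cam); cv2.imwrite('pics/'+name+'.png',im[:,:,::-1])
    c=env.get_calibration(cam); E=T@np.array(c['T_tool_cam']) if cam=='wrist' else np.array(c['extrinsics'])
    return im,c,E
def ray(c,E,u,v,z):
    d=E[:3,:3]@np.array([(u-c['cx'])/c['fx'],(v-c['cy'])/c['fy'],1]); return E[:3,3]+d*(z-E[2,3])/d[2]
def proj(c,E,p):
    q=np.linalg.inv(E)@np.append(p,1); return q[0]/q[2]*c['fx']+c['cx'],q[1]/q[2]*c['fy']+c['cy']
def look(cam,E,th):
    for r in env.look_for(cam,th)[:2]: print(cam,th,round(r['score'],2),np.round((E@np.append(r['centre'],1))[:3],4))
E
python3 - <<'E'
from h import *
np.set_printoptions(suppress=True)
s,T=tool(); print(s)
for c in ['scene','side']:
    im,k,E=snap(c,c+'0')
    for t in ['chamber','stay_knob','stay_pivot','stay_slot','stay_hole','pin_plate','adapter_a','door','switch_panel','test_block','probe_holder','insulator']: look(c,E,t)
a=np.hstack([cv2.imread('pics/scene0.png'),cv2.imread('pics/side0.png')])
E
```

```text
pics
{'t': 0.0, 'qpos': array([64.14164536, 24.45005241,  4.23345912, 92.04970918, -1.95260232,
       63.64333943, -3.8446231 ]), 'qd': array([ 0.08915389,  0.06011915,  0.01575137, -0.01102778, -0.01887634,
       -0.00620002, -0.04343306]), 'joint_efforts': array([ -0.0001794 , -93.58273029,   3.66623394, -45.41934371,
        -0.04896302,   0.02012031,   0.00007457]), 'position': array([ 0.20046562, -0.64411245,  0.20479155]), 'eef_rot': array([179.99283118,   0.07054719, -72.71059493]), 'wrist_force': array([ 0.11830364, -0.1593064 ,  0.4465461 ]), 'wrist_torque': array([-0.00364345,  0.03717471, -0.03353233]), 'width': 0.09399727926240797}
scene chamber 0.8 [0.6436 0.0445 0.1102]
scene stay_knob 0.61 [ 0.6581 -0.3797  0.0404]
scene stay_pivot 0.93 [ 0.5967 -0.0267  0.1118]
scene stay_slot 0.68 [ 0.5913 -0.023   0.115 ]
scene stay_hole 0.96 [ 0.5918 -0.0322  0.1129]
scene pin_plate 0.56 [0.6474 0.0539 0.1122]
scene adapter_a 0.5 [0.662  0.1018 0.1256]
scene door 0.49 [0.4583 0.0117 0.1104]
scene test_block 0.9 [0.4397 0.3839 0.0431]
scene probe_holder 0.82 [ 0.457  -0.4156  0.0362]
side chamber 0.72 [ 0.6349 -0.3748  0.0452]
side chamber 0.58 [0.5481 0.069  0.1116]
side stay_knob 0.55 [ 0.5812 -0.0288  0.1216]
side stay_pivot 0.66 [ 0.5825 -0.0296  0.1185]
side stay_slot 0.71 [ 0.5811 -0.0287  0.1183]
side stay_hole 0.71 [ 0.5785 -0.0293  0.1179]
side stay_hole 0.29 [0.5488 0.0651 0.1153]
side adapter_a 0.55 [0.6524 0.1006 0.1289]
side adapter_a 0.53 [0.5367 0.103  0.1214]
side door 0.75 [ 0.6344 -0.3767  0.0465]
side door 0.68 [0.4521 0.0105 0.0638]
side switch_panel 0.57 [0.565  0.437  0.0797]
side test_block 0.57 [0.4254 0.4036 0.0491]
side probe_holder 0.95 [ 0.4313 -0.4022  0.0386]
side insulator 0.72 [ 0.6341 -0.3742  0.0442]
```

View pics/scene0.png

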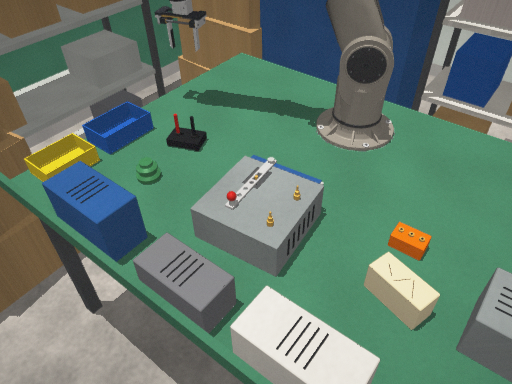

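View pics/side0.png

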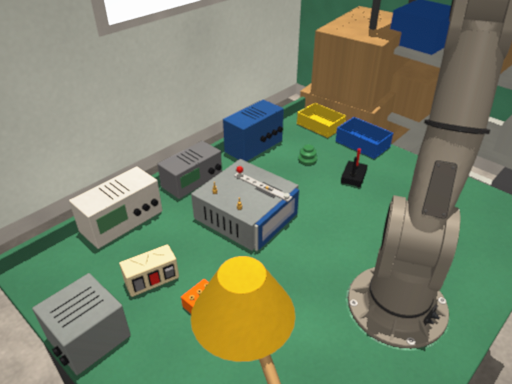

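The scene view shows the chamber, with its door facing the robot. The red knob is at about (232,196) in the scene picture and (240,169) in the side picture. The pivot is at about (271,161) and (288,196).

```bash
python3 - <<'E'
from h import *
np.set_printoptions(suppress=True,precision=4)
for n,box,pts in [('scene',(215,180,250,210),dict(pivot=(271,160,.12),a1=(297,187,.154),a2=(270,213,.154),c1=(251,158,.11),c2=(324,183,.11),c3=(194,208,.11))),('side',(225,155,255,185),dict(pivot=(288,196,.12),a1=(214,183,.154),a2=(239,198,.154),c1=(299,186,.11),c3=(243,164,.11),c2=(258,220,.11)))]:
    im=cv2.imread(f'pics/{n}0.png')[:,:,::-1].astype(int); c=env.get_calibration(n); E=np.array(c['extrinsics'])
    x0,y0,x1,y1=box; s=im[y0:y1,x0:x1]; m=(s[:,:,0]>120)&(s[:,:,1]<70)&(s[:,:,2]<70)
    v,u=np.nonzero(m); u,v=u.mean()+x0,v.mean()+y0
    print(n,'knob',u,v,m.sum(),ray(c,E,u,v,.14))
    for k,(u,v,z) in pts.items(): print(k,ray(c,E,u,v,z))
a=[cv2.resize(cv2.imread('pics/scene0.png')[150:270,185:335],None,fx=4,fy=4,interpolation=2),cv2.resize(cv2.imread('pics/side0.png')[155:245,185:305],None,fx=4,fy=4,interpolation=2)]
cv2.imwrite('pics/a.png',a[0])
E
```

```text
scene knob 230.8923076923077 195.8 65 [ 0.6627 -0.0233  0.14  ]
pivot [ 0.4624 -0.0428  0.12  ]
a1 [0.5456 0.1017 0.154 ]
a2 [0.6621 0.1015 0.154 ]
c1 [ 0.4803 -0.1033  0.11  ]
c2 [0.4459 0.127  0.11  ]
c3 [ 0.7328 -0.092   0.11  ]
side knob 239.33333333333334 169.2 30 [ 0.6649 -0.0227  0.14  ]
pivot [ 0.4606 -0.0464  0.12  ]
a1 [0.6556 0.1031 0.154 ]
a2 [0.5402 0.1011 0.154 ]
c1 [ 0.4764 -0.1236  0.11  ]
c3 [ 0.7087 -0.0836  0.11  ]
c2 [0.4587 0.0995 0.11  ]
```

View pics/a.png

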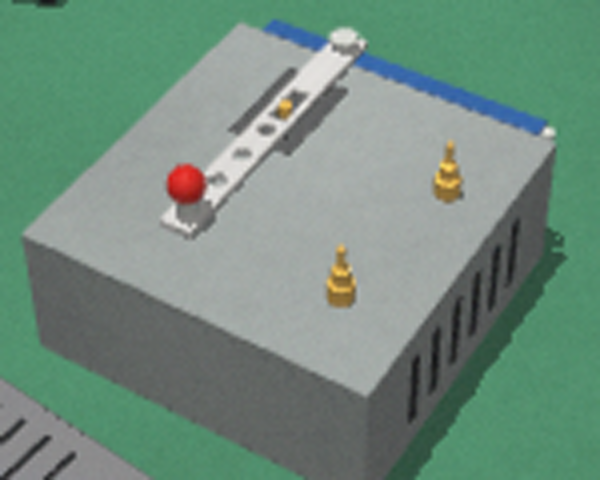

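The pivot-to-knob line gives a bar direction of about 6°, and the pin sits in the slot. Next I'll work out the offset to a viewing pose above the knob.

```bash
cat >> h.py <<'E'
def rel(p,yaw,roll=180,pitch=0):
    s,T=tool(); d=T[:3,:3].T@(np.array(p)-T[:3,3])*100
    w=R.from_matrix(T[:3,:3].T@R.from_euler('xyz',[roll,pitch,yaw],degrees=True).as_matrix()).as_rotvec()
    print('rel cm',np.round(d,2),'rot',np.round(w,3),'F',np.round(s['wrist_force'],1),'w',round(s['width'],4),'t',round(s['t'],2),'pos',np.round(s['position'],4),'rpy',np.round(s['eef_rot'],1))
E
python3 -c "
from h import *
rel([.62,-.03,.30],-84); print(env.get_calibration('wrist'))"
```

```text
rel cm [-46.21 -58.31  -9.45] rot [0.    0.    0.197] F [ 0.7  0.2 -0.6] w 0.0937 t 1.3 pos [ 0.2006 -0.6445  0.2055] rpy [-180.     0.   -72.7]
{'fx': 301.080758119788, 'fy': 301.080758119788, 'cx': 256.6417471579162, 'cy': 185.83519545612293, 'T_tool_cam': array([[ 9.99999465e-01,  8.67637509e-04,  5.63140699e-04,
        -1.32984167e-03],
       [-9.91752468e-04,  9.58912186e-01,  2.83701316e-01,
        -8.34678009e-02],
       [-2.93852576e-04, -2.83701723e-01,  9.58912533e-01,
        -1.78167350e-01],
       [ 0.00000000e+00,  0.00000000e+00,  0.00000000e+00,
         1.00000000e+00]])}
```

```bash
python3 -m creep '[0,0,-3,0,0,0,1, -2,-2.5,-6,0,0,0,1, -4,-5.5,-9,0,0,0.02,1, -6,-8,-9.5,0,0,0.04,1, -9,-11,-9.5,0,0,0.05,1, -11,-14,-9.5,0,0,0.06,1, -14,-17,-9.5,0,0,0.07,1, -16,-20,-9.5,0,0,0.08,1, -18.5,-23,-9.5,0,0,0.09,1, -21,-26,-9.5,0,0,0.1,1]' 20; python3 -c "
from h import *
rel([.62,-.03,.30],-84)"
```

```text
t: 2.13
position: [0.3872, -0.365, 0.3008]
eef_rot: [-180.0, -0.0, -78.5]
wrist_force: [1.0, -0.7, 0.3]
width: 0.0941
rel cm [-28.18 -29.51   0.07] rot [-0.    -0.001  0.096] F [ 1.  -0.7  0.3] w 0.0941 t 2.13 pos [ 0.3872 -0.365   0.3008] rpy [-180.    -0.   -78.5]
```

```bash
python3 -m creep '[-2.5,-2.6,0,0,0,0.01,1, -5,-5.2,0,0,0,0.02,1, -8,-8.4,0,0,0,0.03,1, -11,-11.5,0,0,0,0.04,1, -14,-14.7,0,0,0,0.05,1, -17,-17.8,0,0,0,0.06,1, -20,-21,0,0,0,0.07,1, -23,-24,0,0,0,0.08,1, -26,-27.2,0,0,0,0.09,1, -28.2,-29.5,0,0,0,0.096,1]'; python3 -m creep '[0,0,0,0,0,0,1,0,0,0,0,0,0,1]'; python3 - <<'E'
from h import *
im,c,E=snap('wrist','w1')
for t in ['stay_knob','stay_pivot','stay_hole','pin_plate','adapter_a']: look('wrist',E,t)
rel([.664,-.023,.14],-84)
im=im.astype(int); m=(im[:,:,0]>110)&(im[:,:,1]<70)&(im[:,:,2]<70); v,u=np.nonzero(m); print(m.sum(),u.mean(),v.mean(),ray(c,E,u.mean(),v.mean(),.14))
E
```

```text
t: 2.97
position: [0.6192, -0.0302, 0.3009]
eef_rot: [-180.0, -0.0, -84.0]
wrist_force: [0.1, -1.3, 0.3]
width: 0.094
t: 3.13
position: [0.6199, -0.0273, 0.3004]
eef_rot: [-180.0, 0.0, -83.8]
wrist_force: [-0.3, -0.2, -1.0]
width: 0.094
wrist stay_knob 0.74 [0.5414 0.0984 0.1254]
wrist stay_knob 0.59 [ 0.5922 -0.0308  0.1172]
wrist stay_pivot 0.67 [ 0.5882 -0.0271  0.1118]
wrist stay_hole 0.65 [ 0.5917 -0.0281  0.1173]
wrist pin_plate 0.73 [0.6172 0.0126 0.1123]
wrist adapter_a 0.76 [0.5466 0.0984 0.1272]
wrist adapter_a 0.66 [0.6594 0.0927 0.126 ]
rel cm [-0.42 -4.56 16.13] rot [-0.001 -0.001 -0.003] F [-0.2  0.1 -0. ] w 0.0937 t 3.43 pos [ 0.6188 -0.0317  0.3012] rpy [-1.799e+02 -1.000e-01 -8.410e+01]
1236 95.13673139158576 208.6027508090615 [0.5535222  0.16158869 0.14      ]
```

View pics/w1.png

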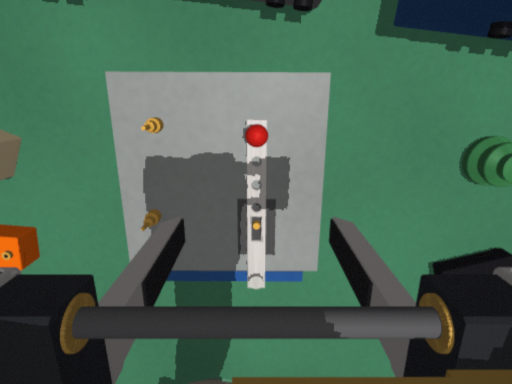

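The wrist view is aligned with the bar: knob at (257,135), pin at (256,226), pivot at (256,281). The roof's far corners are at (107,72) and (330,72).

```bash
python3 - <<'E'
from h import *
np.set_printoptions(suppress=True,precision=4)
c=env.get_calibration('wrist');_,T=tool()
T=np.eye(4);T[:3,:3]=R.from_euler('xyz',[180,0,-83.95],degrees=True).as_matrix();T[:3,3]=[.6195,-.029,.3006]
E=T@np.array(c['T_tool_cam'])
im=cv2.imread('pics/w1.png').astype(int)[100:170,230:290]; m=(im[:,:,2]>110)&(im[:,:,1]<70)&(im[:,:,0]<70);v,u=np.nonzero(m);u=u.mean()+230;v=v.mean()+100
P={}
for n,u,v,z in [('knob',u,v,.142),('pin',256.5,226.5,.12),('pivot',256.5,281,.12),('c1',107,72,.11),('c2',330,72,.11),('c3',128,271,.11),('c4',320,271,.11),('plateTL',238,198,.11),('plateBR',275,255,.11),('h1',257,162,.116),('h2',257,185,.116),('h3',257,207,.116)]:
    P[n]=ray(c,E,u,v,z); print(n,u,v,P[n])
# chamber from far corners & adapters
far=(P['c1']+P['c2'])/2; d=P['c2']-P['c1']; print('yaw',np.degrees(np.arctan2(d[1],d[0]))+90,np.linalg.norm(d[:2]))
b=P['knob']-P['pivot']; print('bar yaw',np.degrees(np.arctan2(b[1],b[0])),np.linalg.norm(b[:2]))
yaw=np.arctan2(d[1],d[0])+np.pi/2; ux=np.array([np.cos(yaw),np.sin(yaw)]);uy=np.array([-ux[1],ux[0]])
o=far[:2]-.13*ux; print('origin',o)
for n in P: q=P[n][:2]-o; print(n,np.round([q@ux*1e3,q@uy*1e3],1))
rel([.664,-.023,.121],-84)
E
```

```text
knob 256.22251308900525 135.1675392670157 [ 0.6614 -0.0228  0.142 ]
pin 256.5 226.5 [ 0.542  -0.0359  0.12  ]
pivot 256.5 281 [ 0.4613 -0.0445  0.12  ]
c1 107 72 [0.7109 0.1549 0.11  ]
c2 330 72 [ 0.7382 -0.0998  0.11  ]
c3 128 271 [0.4515 0.1345 0.11  ]
c4 320 271 [ 0.4799 -0.1315  0.11  ]
plateTL 238 198 [ 0.5748 -0.0083  0.11  ]
plateBR 275 255 [ 0.498  -0.0661  0.11  ]
h1 257 162 [ 0.6258 -0.0276  0.116 ]
h2 257 185 [ 0.5965 -0.0307  0.116 ]
h3 257 207 [ 0.5673 -0.0338  0.116 ]
yaw 6.108406293953593 0.2561600294809277
bar yaw 6.18643853530736 0.20125487794195665
origin [0.5953 0.0137]
knob [ 61.8 -43.3]
pin [-58.3 -43.6]
pivot [-139.5  -43.6]
c1 [130.  128.1]
c2 [ 130.  -128.1]
c3 [-130.1  135.5]
c4 [-130.2 -132.1]
plateTL [-22.8 -19.7]
plateBR [-105.2  -69. ]
h1 [ 25.9 -44.2]
h2 [ -3.5 -44.2]
h3 [-32.9 -44.3]
rel cm [-0.43 -4.56 18.03] rot [-0.001 -0.001 -0.003] F [-0.2  0.1 -0. ] w 0.0937 t 3.43 pos [ 0.6188 -0.0317  0.3012] rpy [-179.9   -0.1  -84.1]
```

Everything matches: the pivot-to-knob distance is 201 mm against 200 given, yaw is about 6.1°, and the pin is at chamber x of about -58. I'll descend onto the knob.

```bash
python3 -m creep '[-0.3,-1.5,3,0,0,0,1, -0.4,-3.5,6,0,0,0,1, -0.4,-4.4,9,0,0,0,1, -0.4,-4.5,12,0,0,0,1, -0.4,-4.5,14.5,0,0,0,1, -0.4,-4.5,16.5,0,0,0,1, -0.4,-4.5,17.6,0,0,0,1, -0.4,-4.5,18,0,0,0,1, -0.4,-4.5,18,0,0,0,1, -0.4,-4.5,18,0,0,0,-0.2]' 15;  python3 -c "
from h import *
rel([.663,-.023,.121],-84)"
```

```text
t: 4.27
position: [0.664, -0.0235, 0.1226]
eef_rot: [-179.9, -0.1, -84.2]
wrist_force: [-0.2, -0.4, 1.3]
width: 0.0897
rel cm [-0.06  0.1   0.16] rot [-0.003 -0.001 -0.003] F [-0.2 -0.4  1.3] w 0.0897 t 4.27 pos [ 0.664  -0.0235  0.1226] rpy [-1.799e+02 -1.000e-01 -8.420e+01]
```

```bash
python3 -m creep '[0,0.1,0.1,0,0,0,-0.2, 0,0.1,0.1,0,0,0,-0.6, 0,0.1,0.1,0,0,0,-1,0,0.1,0.1,0,0,0,-1,0,0.1,0.1,0,0,0,-1,0,0.1,0.1,0,0,0,-1,0,0.1,0.1,0,0,0,-1,0,0.1,0.1,0,0,0,-1]' 25;  python3 -c "
from h import *
rel([.663,-.023,.121],-84)"
```

```text
t: 4.93
position: [0.663, -0.0236, 0.1215]
eef_rot: [-179.9, -0.1, -84.2]
wrist_force: [0.3, 0.6, -0.1]
width: 0.0372
rel cm [-0.06 -0.01  0.05] rot [-0.002 -0.001 -0.003] F [ 0.3  0.6 -0.1] w 0.0372 t 4.93 pos [ 0.663  -0.0236  0.1215] rpy [-1.799e+02 -1.000e-01 -8.420e+01]
```

```bash
python3 -m creep '[0,0,0,0,0,0,-1, 0,0,0,0,0,0,-1,0,0,0,0,0,0,-1,0,0,0,0,0,0,-1]' 25;  python3 -c "
from h import *
rel([.663,-.023,.161],-84)"
```

```text
t: 5.27
position: [0.663, -0.0235, 0.1215]
eef_rot: [-179.9, -0.1, -84.2]
wrist_force: [0.7, 0.8, -0.4]
width: 0.0245
rel cm [-0.05 -0.02 -3.95] rot [-0.002 -0.001 -0.003] F [ 0.7  0.8 -0.4] w 0.0245 t 5.27 pos [ 0.663  -0.0235  0.1215] rpy [-1.799e+02 -1.000e-01 -8.420e+01]
```

The knob is gripped: the opening is 24.5 mm on the 26 mm ball. I'll lift the knob end on an arc about the pivot, tilting the tool with the bar.

```bash
python3 -m creep '[0,0.03,-0.5,0.025,0,0,-1, 0,0.08,-1,0.05,0,0,-1, 0,0.14,-1.5,0.075,0,0,-1, 0,0.21,-2,0.1,0,0,-1, 0,0.3,-2.5,0.125,0,0,-1, 0,0.39,-2.98,0.15,0,0,-1, 0,0.5,-3.48,0.175,0,0,-1, 0,0.62,-3.96,0.2,0,0,-1, 0,0.62,-3.96,0.2,0,0,-1]';  python3 - <<'E'
from h import *
rel([.663,-.023,.161],-84)
for n in ['scene','side']: snap(n,n+'1')
a=cv2.resize(cv2.imread('pics/scene1.png')[110:260,165:345],None,fx=3,fy=3,interpolation=2)[:450];b=cv2.resize(cv2.imread('pics/side1.png')[130:280,160:320],None,fx=3,fy=3,interpolation=2)
cv2.imwrite('pics/b.png',cv2.resize(np.hstack([a,b]),None,fx=.78,fy=.78))
E
```

```text
t: 6.02
position: [0.6565, -0.0244, 0.162]
eef_rot: [-168.3, -0.1, -84.2]
wrist_force: [1.5, -0.3, -0.1]
width: 0.0245
rel cm [-0.07 -0.63  0.23] rot [-0.205 -0.002 -0.003] F [ 1.5 -0.3 -0.1] w 0.0245 t 6.02 pos [ 0.6565 -0.0244  0.162 ] rpy [-1.683e+02 -1.000e-01 -8.420e+01]
```

View pics/b.png

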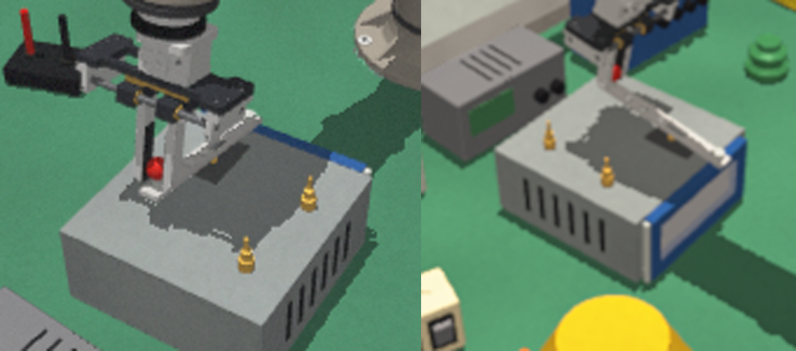

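The bar is lifted clear of the pin. Next I'll compute the opening path.

```bash
cat > path.py <<'E'
from h import *
from scipy.optimize import brentq
yaw=np.radians(6.1); ux=np.array([np.cos(yaw),np.sin(yaw)]);uy=np.array([-ux[1],ux[0]])
O=np.array([.663,-.0235])-.061*ux+.045*uy
ZR=.1215-.011
def piv(th): return np.array([-.139-.16*np.sin(th),.115-.16*np.cos(th)])
def solve(px,L=.165): return brentq(lambda t:np.linalg.norm(np.array([px,-.045])-piv(t))-L,0,1.2)
def pose(th,beta,phi):
    """TCP pose: door th, bar heading beta (chamber), bar lift phi"""
    r=.2*np.cos(phi)-.011*np.sin(phi); z=ZR+.2*np.sin(phi)+.011*np.cos(phi)
    q=piv(th)+r*np.array([np.cos(beta),np.sin(beta)]); w=O+q[0]*ux+q[1]*uy
    Rt=R.from_euler('z',yaw+beta)*R.from_euler('y',-phi)*R.from_euler('xyz',[180,0,-90],degrees=True)
    return np.append(w,z),Rt
def row(p,Rt):
    s,T=tool(); d=T[:3,:3].T@(p-T[:3,3])*100; w=R.from_matrix(T[:3,:3].T@Rt.as_matrix()).as_rotvec(); return np.round(np.r_[d,w],3)
def head(th,px): d=np.array([px,-.045])-piv(th); return np.arctan2(d[1],d[0])
E
python3 - <<'E'
from path import *
px=-.0585; tf=solve(px); print(tf,head(tf,px))
for f in np.linspace(0,1,11)[1:]:
    th=f*tf; print(row(*pose(th,head(th,px),.2)).tolist())
E
```

```text
0.5444402535682055 -0.14066478830844872
[0.016, 0.848, -0.143, -0.002, -0.002, -0.002]
[0.085, 1.699, -0.317, -0.002, -0.001, 0.005]
[0.171, 2.547, -0.491, -0.002, 0.002, 0.015]
[0.259, 3.391, -0.664, -0.002, 0.004, 0.028]
[0.339, 4.23, -0.836, -0.002, 0.007, 0.042]
[0.404, 5.062, -1.007, -0.002, 0.01, 0.058]
[0.449, 5.887, -1.176, -0.002, 0.014, 0.076]
[0.469, 6.702, -1.343, -0.002, 0.018, 0.094]
[0.463, 7.507, -1.508, -0.002, 0.022, 0.113]
[0.429, 8.299, -1.671, -0.002, 0.026, 0.133]
```

```bash
python3 -m creep '[0,0.4,-0.07,0,0,0,-1, 0.02,0.85,-0.15,0,0,0,-1, 0.05,1.3,-0.23,0,0,0,-1, 0.09,1.7,-0.32,0,0,0.005,-1, 0.13,2.1,-0.4,0,0,0.01,-1, 0.17,2.55,-0.49,0,0,0.015,-1, 0.22,3,-0.58,0,0.003,0.02,-1, 0.26,3.4,-0.66,0,0.004,0.028,-1, 0.34,4.2,-0.84,0,0.007,0.042,-1]'; python3 - <<'E'
from path import *
print(env.read_state()['wrist_force'])
px=-.0585; tf=solve(px)
for f in np.linspace(.6,1,5):
    th=f*tf; print(row(*pose(th,head(th,px),.2)).tolist())
for phi in [.16,.12,.08]: print(phi,row(*pose(tf,head(tf,px),phi)).tolist())
E
```

```text
t: 6.87
position: [0.6146, -0.032, 0.1613]
eef_rot: [-168.4, 0.0, -86.7]
wrist_force: [2.4, 0.4, -0.4]
width: 0.0246
[ 2.44265425  0.38474946 -0.38708195]
[0.104, 0.871, -0.153, -0.003, 0.003, 0.016]
[0.185, 1.693, -0.323, -0.003, 0.007, 0.033]
[0.242, 2.507, -0.49, -0.003, 0.011, 0.051]
[0.272, 3.311, -0.656, -0.003, 0.015, 0.071]
[0.272, 4.104, -0.819, -0.003, 0.019, 0.091]
0.16 [0.289, 4.079, -0.018, -0.043, 0.017, 0.091]
0.12 [0.304, 4.086, 0.783, -0.083, 0.015, 0.091]
0.08 [0.315, 4.125, 1.583, -0.123, 0.013, 0.092]
```

```bash
python3 -m creep '[0.05,0.45,-0.07,0,0,0.01,-1, 0.1,0.87,-0.15,0,0.003,0.016,-1, 0.15,1.3,-0.24,0,0.005,0.025,-1, 0.185,1.7,-0.32,0,0.007,0.033,-1, 0.22,2.1,-0.41,0,0.009,0.04,-1, 0.24,2.5,-0.49,0,0.011,0.051,-1,  0.26,2.9,-0.57,0,0.013,0.06,-1, 0.27,3.3,-0.66,0,0.015,0.07,-1, 0.27,3.7,-0.74,0,0.017,0.08,-1,0.27,4.1,-0.82,0,0.019,0.09,-1]'; python3 - <<'E'
from path import *
print(env.read_state()['wrist_force'])
px=-.0585; tf=solve(px)
for phi in [.16,.12,.08]: print(phi,row(*pose(tf,head(tf,px),phi)).tolist())
for n in ['scene','side']: snap(n,n+'2')
a=cv2.resize(cv2.imread('pics/scene2.png')[110:260,165:345],None,fx=3,fy=3,interpolation=2)[:450];b=cv2.resize(cv2.imread('pics/side2.png')[130:280,160:320],None,fx=3,fy=3,interpolation=2)
cv2.imwrite('pics/c.png',cv2.resize(np.hstack([a,b]),None,fx=.78,fy=.78))
E
```

```text
t: 7.7
position: [0.5728, -0.0372, 0.1611]
eef_rot: [-168.3, -0.0, -92.0]
wrist_force: [4.6, 0.0, 0.5]
width: 0.0249
[4.64908061 0.01097376 0.50161351]
0.16 [-0.003, -0.044, 0.816, -0.043, -0.0, -0.0]
0.12 [-0.003, -0.037, 1.617, -0.083, -0.0, -0.0]
0.08 [-0.003, 0.001, 2.417, -0.123, -0.0, -0.0]
```

View pics/c.png

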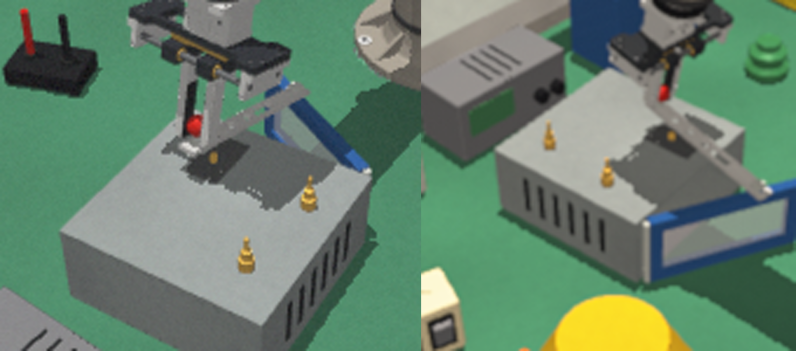

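The door is drawn open with the bar held up, and the pin stands visible on its plate in both views. I'll measure the pin position from these pictures.

```bash
python3 - <<'E'
from path import *
for n,(u0,v0,u1,v1) in [('scene',(248,170,264,186)),('side',(260,181,275,194))]:
    im=cv2.imread(f'pics/{n}2.png'); c=env.get_calibration(n); E=np.array(c['extrinsics'])
    h=cv2.cvtColor(im,cv2.COLOR_BGR2HSV)[v0:v1,u0:u1]; m=(h[:,:,1]>90)&(h[:,:,0]>8)&(h[:,:,0]<30); v,u=np.nonzero(m); print(n,m.sum(),u.min()+u0,u.max()+u0,v.min()+v0,v.max()+v0)
    w=ray(c,E,u.mean()+u0,v.mean()+v0,.116)[:2]-O
    print('pin chamber mm',w@ux*1e3,w@uy*1e3)
    for q in [(-.0585,-.045,.11),(-.0585,-.045,.12)]: print(proj(c,E,np.append(O+q[0]*ux+q[1]*uy,q[2])))
E
```

```text
scene 17 254 257 175 179
pin chamber mm -57.57791247128871 -43.52052806501627
(np.float64(255.5262816428465), np.float64(178.3069742834635))
(np.float64(255.4658150840894), np.float64(175.6125297698608))
side 16 265 268 186 190
pin chamber mm -56.68148423182176 -42.513426124052145
(np.float64(267.2807108798008), np.float64(188.98085160686898))
(np.float64(267.318870610937), np.float64(186.6643229197293))
```

Both views put the pin at chamber x of about -57.5, within 1 mm of my -58.5 estimate. I'll lower to hover just above the tip.

```bash
python3 -m creep '[0,-0.02,0.4,-0.02,0,0,-1,0,-0.04,0.8,-0.04,0,0,-1, 0,-0.04,1.2,-0.06,0,0,-1,0,-0.04,1.6,-0.08,0,0,-1,0,-0.02,2.0,-0.1,0,0,-1,0,0,2.42,-0.123,0,0,-1,0,0,2.42,-0.123,0,0,-1]'; python3 - <<'E'
from path import *
for n in [0]: print(env.read_state()['wrist_force'],env.read_state()['wrist_torque'])
for px in [-.0585,-.0575]:
  tf=solve(px)
  for phi in [.08,.07,.06,.05,.04,.02,0]: print(px,phi,row(*pose(tf,head(tf,px),phi)).tolist())
for n in ['scene','side']: snap(n,n+'3')
a=cv2.resize(cv2.imread('pics/scene3.png')[135:205,220:300],None,fx=6,fy=6,interpolation=2)[:450];b=cv2.resize(cv2.imread('pics/side3.png')[150:220,230:310],None,fx=6,fy=6,interpolation=2)
cv2.imwrite('pics/d.png',cv2.resize(np.hstack([a,b]),None,fx=.8,fy=.8))
E
```

```text
t: 8.38
position: [0.5776, -0.0372, 0.1361]
eef_rot: [-175.6, -0.0, -92.0]
wrist_force: [3.9, -0.2, -0.2]
width: 0.0244
[ 3.92460568 -0.17038977 -0.24597325] [-0.075481   -0.80009256  0.03081497]
-0.0585 0.08 [0.01, -0.016, -0.137, 0.004, -0.0, 0.0]
-0.0585 0.07 [0.01, -0.027, 0.063, -0.006, -0.0, 0.0]
-0.0585 0.06 [0.01, -0.035, 0.263, -0.016, -0.0, 0.0]
-0.0585 0.05 [0.01, -0.042, 0.463, -0.026, -0.0, 0.0]
-0.0585 0.04 [0.01, -0.047, 0.663, -0.036, -0.0, 0.0]
-0.0585 0.02 [0.01, -0.05, 1.064, -0.056, -0.0, 0.0]
-0.0585 0 [0.01, -0.046, 1.465, -0.076, -0.0, 0.0]
-0.0575 0.08 [-0.015, -0.114, -0.13, 0.004, -0.0, -0.003]
-0.0575 0.07 [-0.015, -0.125, 0.07, -0.006, -0.0, -0.003]
-0.0575 0.06 [-0.015, -0.134, 0.271, -0.016, -0.0, -0.003]
-0.0575 0.05 [-0.015, -0.141, 0.471, -0.026, -0.0, -0.003]
-0.0575 0.04 [-0.015, -0.145, 0.671, -0.036, -0.0, -0.003]
-0.0575 0.02 [-0.015, -0.149, 1.072, -0.056, -0.0, -0.003]
-0.0575 0 [-0.016, -0.144, 1.472, -0.076, -0.0, -0.003]
```

View pics/d.png

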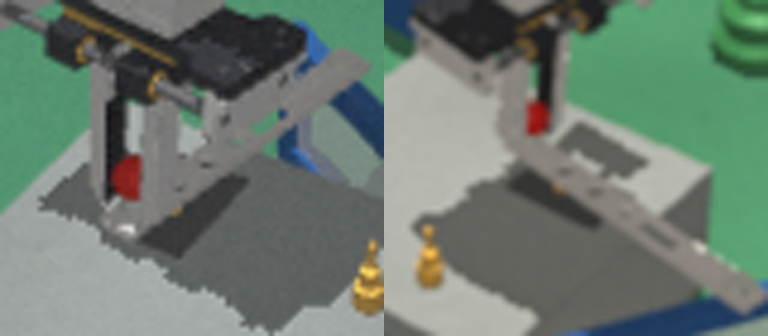

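The pin head shows just under the bar near the last hole. I'll lower gently and watch the vertical force.

```bash
python3 -m creep '[0,-0.08,0,0,0,0,-1,0,-0.08,0.1,-0.006,0,0,-1, 0,-0.085,0.17,-0.012,0,0,-1,0,-0.085,0.17,-0.012,0,0,-1]'; python3 -m creep '[0,0,0.08,-0.004,0,0,-1,0,0,0.12,-0.008,0,0,-1,0,0,0.12,-0.008,0,0,-1]';  python3 -m creep '[0,0,0.08,-0.004,0,0,-1,0,0,0.12,-0.008,0,0,-1,0,0,0.12,-0.008,0,0,-1]'; python3 - <<'E'
from path import *
print(env.read_state()['wrist_force'],env.read_state()['wrist_torque'])
for px in [-.0585,-.0575]:
  tf=solve(px)
  for phi in [.06,.05,.04,.02]: print(px,phi,row(*pose(tf,head(tf,px),phi)).tolist())
E
```

```text
t: 8.82
position: [0.5785, -0.0373, 0.1351]
eef_rot: [-176.2, -0.0, -92.0]
wrist_force: [3.1, -0.4, -0.9]
width: 0.0247
t: 9.07
position: [0.5786, -0.0373, 0.1338]
eef_rot: [-176.7, -0.0, -92.0]
wrist_force: [4.2, -0.1, -0.7]
width: 0.0249
t: 9.32
position: [0.5787, -0.0373, 0.1325]
eef_rot: [-177.2, -0.0, -92.0]
wrist_force: [4.0, -0.6, -0.6]
width: 0.0249
[ 3.97836857 -0.55799776 -0.60966994] [-0.02654296 -0.78297748  0.01808773]
-0.0585 0.06 [0.005, 0.049, -0.098, 0.011, -0.0, 0.0]
-0.0585 0.05 [0.004, 0.037, 0.102, 0.001, -0.0, 0.0]
-0.0585 0.04 [0.004, 0.027, 0.302, -0.009, -0.0, 0.0]
-0.0585 0.02 [0.004, 0.013, 0.702, -0.029, -0.0, 0.0]
-0.0575 0.06 [-0.021, -0.049, -0.093, 0.011, -0.0, -0.003]
-0.0575 0.05 [-0.021, -0.062, 0.107, 0.001, -0.0, -0.003]
-0.0575 0.04 [-0.021, -0.072, 0.307, -0.009, -0.0, -0.003]
-0.0575 0.02 [-0.021, -0.086, 0.707, -0.029, -0.0, -0.003]
```

```bash
python3 -m creep '[0,-0.01,0.08,-0.004,0,0,-1,0,-0.01,0.12,-0.008,0,0,-1,0,-0.01,0.12,-0.008,0,0,-1]';  python3 -m creep '[0,0,0.06,-0.003,0,0,-1,0,-0.01,0.12,-0.006,0,0,-1,0,0,0.12,-0.006,0,0,-1]';python3 -m creep '[0,0,0.06,-0.003,0,0,-1,0,-0.01,0.12,-0.006,0,0,-1,0,0,0.12,-0.006,0,0,-1]'
```

```text
t: 9.57
position: [0.5789, -0.0373, 0.1312]
eef_rot: [-177.7, -0.0, -91.9]
wrist_force: [3.1, -0.5, -1.1]
width: 0.0247
t: 9.82
position: [0.579, -0.0373, 0.1298]
eef_rot: [-178.0, -0.0, -92.0]
wrist_force: [3.5, -1.0, -0.0]
width: 0.0246
t: 10.07
position: [0.5791, -0.0373, 0.1285]
eef_rot: [-178.4, -0.0, -91.9]
wrist_force: [3.4, -1.1, -1.1]
width: 0.0246
```

There's no vertical reaction although the hole is now below pin-tip height, so the pin appears to be entering the hole. I'll continue down.

```bash
python3 -m creep '[0,0,0.08,-0.004,0,0,-1,0,0,0.15,-0.007,0,0,-1,0,0,0.15,-0.007,0,0,-1]';  python3 -m creep '[0,0,0.08,-0.004,0,0,-1,0,0,0.15,-0.007,0,0,-1,0,0,0.15,-0.007,0,0,-1]';python3 -m creep '[0,0,0.08,-0.004,0,0,-1,0,0,0.15,-0.007,0,0,-1,0,0,0.15,-0.007,0,0,-1]'
```

```text
t: 10.32
position: [0.5791, -0.0373, 0.1268]
eef_rot: [-178.8, -0.0, -92.0]
wrist_force: [4.2, -1.0, -0.7]
width: 0.0247
t: 10.57
position: [0.5792, -0.0373, 0.1251]
eef_rot: [-179.3, 0.0, -92.0]
wrist_force: [4.6, -0.7, -1.5]
width: 0.0246
t: 10.82
position: [0.5792, -0.0373, 0.1235]
eef_rot: [-179.7, 0.0, -92.0]
wrist_force: [3.3, 0.4, -0.5]
width: 0.0245
```

```bash
python3 -m creep '[0,0,0.05,-0.002,0,0,-1,0,0,0.1,-0.004,0,0,-1,0,0,0.1,-0.004,0,0,-1]';  python3 -m creep '[0,0,0.05,-0.002,0,0,-1,0,0,0.1,-0.002,0,0,-1,0,0,0.1,-0.002,0,0,-1]'; python3 - <<'E'
from path import *
for n in ['scene','side']: snap(n,n+'4')
a=cv2.resize(cv2.imread('pics/scene4.png')[135:205,220:300],None,fx=6,fy=6,interpolation=2)[:450];b=cv2.resize(cv2.imread('pics/side4.png')[150:220,230:310],None,fx=6,fy=6,interpolation=2)
cv2.imwrite('pics/e.png',cv2.resize(np.hstack([a,b]),None,fx=.8,fy=.8))
E
```

```text
t: 11.07
position: [0.5792, -0.0373, 0.1223]
eef_rot: [-179.9, 0.0, -92.0]
wrist_force: [3.2, -0.3, -0.2]
width: 0.0246
t: 11.32
position: [0.5793, -0.0373, 0.1215]
eef_rot: [180.0, 0.0, -92.0]
wrist_force: [2.1, -0.8, 2.6]
width: 0.0249
```

View pics/e.png

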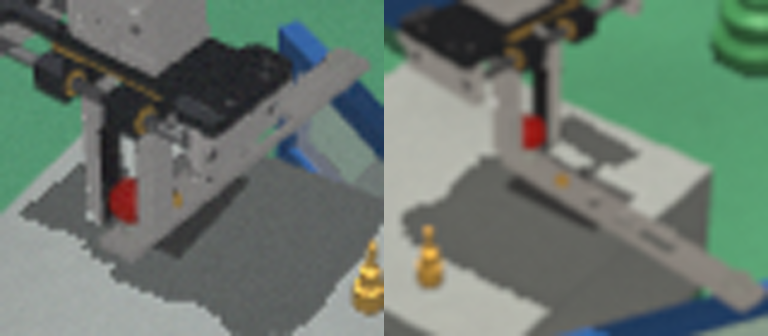

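The pin stands in the last hole and the bar is at its resting height, with Fz now +2.6 N at z = 0.1215. I'll ease the bar against the pin before releasing.

```bash
python3 -m creep '[0,-0.03,0,0,0,0,-1,0,-0.06,0,0,0,0,-1,0,-0.06,0,0,0,0,-1]'; python3 -m creep '[0,-0.03,0.02,0,0,0,-1,0,-0.06,0.02,0,0,0,-1,0,-0.06,0.02,0,0,0,-1]'
```

```text
t: 11.67
position: [0.5797, -0.0373, 0.1215]
eef_rot: [179.9, -0.0, -92.0]
wrist_force: [0.9, -0.4, 3.8]
width: 0.0245
t: 11.92
position: [0.5798, -0.0374, 0.1215]
eef_rot: [179.9, -0.0, -92.0]
wrist_force: [-3.2, -0.3, 9.0]
width: 0.0247
```

Fx has reversed, so the pin now carries the spring. I'll unload and release slowly.

```bash
python3 -m creep '[0,0.02,-0.03,0,0,0,-1,0,0.02,-0.04,0,0,0,-1,0,0.02,-0.04,0,0,0,-0.4,0,0.02,-0.04,0,0,0,-0.3,0,0.02,-0.04,0,0,0,-0.2,0,0.02,-0.04,0,0,0,0,0,0.02,-0.04,0,0,0,0,0,0.02,-0.04,0,0,0,0]'; python3 -m creep '[0,0,0,0,0,0,0,0,0,-0.5,0,0,0,0,0,0,-1.5,0,0,0,0,0,0,-3,0,0,0,0,0,0,-5,0,0,0,0,0,0,-8,0,0,0,0,0,0,-11,0,0,0,0,0,0,-14,0,0,0,0,0,0,-17,0,0,0,0,0,0,-18,0,0,0,0]'; python3 - <<'E'
from path import *
im,c,E=snap('wrist','w5')
cv2.imwrite('pics/w5c.png',cv2.resize(im[80:300,130:390,::-1],None,fx=3,fy=2.7,interpolation=2))
for n in ['scene','side']: snap(n,n+'5')
a=cv2.resize(cv2.imread('pics/scene5.png')[135:205,200:300],None,fx=5,fy=5,interpolation=2);b=cv2.resize(cv2.imread('pics/side5.png')[150:220,220:320],None,fx=5,fy=5,interpolation=2)
cv2.imwrite('pics/f.png',cv2.resize(np.vstack([np.hstack([a,b]),cv2.resize(im[80:300,130:390,::-1],(1000,846))[:600]]),None,fx=.6,fy=.6))
E
```

```text
t: 12.58
position: [0.5795, -0.0373, 0.1218]
eef_rot: [179.9, -0.0, -92.0]
wrist_force: [0.2, -0.8, -0.1]
width: 0.0472
t: 13.42
position: [0.5811, -0.0371, 0.3074]
eef_rot: [-179.8, -0.0, -91.9]
wrist_force: [0.7, -0.1, -0.5]
width: 0.0467
```

View pics/f.png

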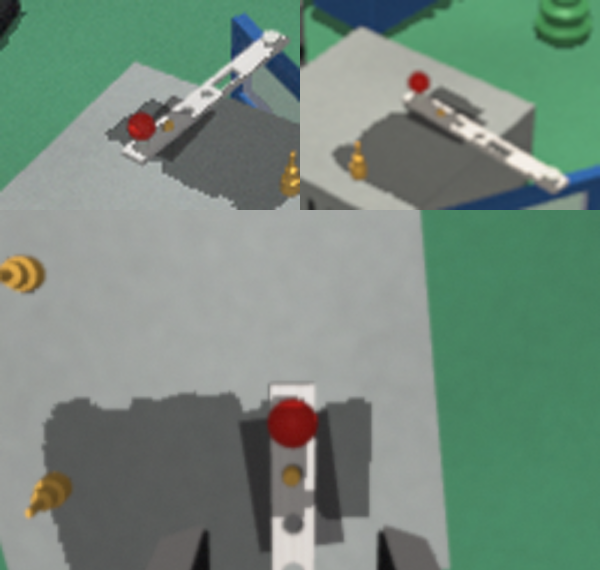

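The pin is visible in the last hole next to the knob, the door is held open and the adapters are standing. I'll check the knob height by triangulation and that the pose holds still, then hand in.

```bash
python3 -m creep '[0,0,0,0,0,0,0,0,0,0,0,0,0,0,0,0,0,0,0,0,0,0,0,0,0,0,0,0,0,0,0,0,0,0,0]'; python3 - <<'E'
from path import *
def tri(tag,boxes):
    A=[];B=[]
    for n,(x0,y0,x1,y1) in boxes.items():
        im=cv2.imread(f'pics/{n}{tag}.png')[:,:,::-1].astype(int)[y0:y1,x0:x1]; c=env.get_calibration(n);E=np.array(c['extrinsics'])
        m=(im[:,:,0]>100)&(im[:,:,1]<70)&(im[:,:,2]<70);v,u=np.nonzero(m);u=u.mean()+x0;v=v.mean()+y0
        d=E[:3,:3]@np.array([(u-c['cx'])/c['fx'],(v-c['cy'])/c['fy'],1]);d/=np.linalg.norm(d);P=np.eye(3)-np.outer(d,d);A.append(P);B.append(P@E[:3,3])
        print(n,m.sum(),round(u,2),round(v,2))
    return np.linalg.solve(sum(A),sum(B))
for n in ['scene','side']: snap(n,n+'6')
print('start',tri('0',dict(scene=(215,180,250,210),side=(225,155,255,185))))
for t in '56': print(t,tri(t,dict(scene=(225,160,265,195),side=(235,165,275,190))))
E
```

```text
t: 13.98
position: [0.5799, -0.0372, 0.3023]
eef_rot: [179.9, -0.0, -91.9]
wrist_force: [-0.2, 0.3, 0.1]
width: 0.0471
scene 67 230.97 195.91
side 30 239.33 169.2
start [ 0.66387454 -0.02188449  0.14111324]
scene 67 246.57 176.81
side 31 259.32 177.1
5 [ 0.58177201 -0.03663425  0.14120503]
scene 67 246.57 176.81
side 31 259.32 177.1
6 [ 0.58177201 -0.03663425  0.14120503]
```

The knob is at 141 mm, the same as when the bar lay flat at the start, and it isn't moving.

```bash
python3 -c "
from bench import env
print(env.sign_off())"
```

```text
the job is handed in; nothing more can be done
None
```

The stay now holds the door open: its last round hole is over the pin and the bar lies flat on the roof. I handed the job in after about 14 s of robot time.

I lifted the bar off the pin by the red knob, drew the door open with it, and lowered the last hole over the pin in small steps. The first vertical contact came at the bar's original resting height. I then eased the bar against the pin until the pin carried the spring, released the knob and moved the gripper clear.

**Last checks**
- **Seating:** the pictures show the pin in the hole next to the knob. The knob's measured height is 141.2 mm, against 141.1 mm when the bar lay flat at the start.
- **Holding:** the knob did not move between pictures taken about 0.6 s apart after release.
- **Forces:** the highest force I read at the wrist was about 10 N, when easing the bar against the pin. Forces are only read at the end of each move, so a brief peak in between could have been missed.
- **Bystanders:** the two adapters on the roof were still standing. I did not re-measure the other objects, but the arm worked only around the stay and above them.

No check failed or disagreed. The trained networks often mislabelled things, so I used the pixel positions and calibration instead.

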